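Tip the grinding balls out of the screw-cap jar

ROBOT

A 6-joint arm with a two-finger parallel gripper is mounted at the origin on a cart in front of the work surface, level with it; the furniture and walls round the work are solid. World frame = base frame: x ahead of the robot, y to its left, z up, the work surface at z = 0. Lengths are in m, angles in degrees, forces in N, time in s.
With the tool pointing down it reaches from about 0.375 to 0.9 m from the base axis. Payload 3.1 kg.
Tool frame: the origin (TCP) lies midway between the tips of the shut fingers; the grasp point (between the pads) lies 19 mm behind it; z points along the fingers, y is the line along which they close (so a half turn about z gives the same grasp; the last joint's range is limited). The gripper opens to 87 mm and grips with 3 to 60 N. Pads are 19 mm wide; open, the fingers measure 117 mm over their backs; the gripper's body (75 mm by 190 mm) begins 51 mm behind the grasp point.
Start: joints at [-84.826, 30.224, 82.088, -0, 67.689, -10.227], TCP at [0.166, -0.603, 0.223] pointing down, gripper open.
Joint ranges: [-176.69, 176.69], [-43.24, 126.21], [12.49, 139.97], [-82, 262], [0, 151.66], [-163.58, 163.58]. Speed limits (degrees/s): [159.86, 159.86, 180, 180, 180, 180].

INTERFACE

Orientations are given as a 3x3 rotation matrix whose columns are the frame's x, y, z axes.
In Python, from rig import read_state, capture, camera_info, hand_in gives the robot as it stands.
- The arm moves only by the tool drive_tool, never from a script. Its argument "motion" is a list of rows, each a list of 2 entries, a list of its own where there are three numbers: the shift along the tool's x, y, z in mm, then the turn, a rotation vector about the tool's x, y, z in rad. A call has 1 to 5 rows; each row shifts and turns the commanded pose from where the row before left it, along the tool's axes as they then stand; what a row does not reach is not made up. A row lasts 1/10 s, in which the tool goes at most 50 mm and 8.59 degrees, less where a joint would pass 70% of its speed; a pose out of reach is approached as far as the arm can. A call is refused whole if a number of a shift passes 50 or a number of a turn 0.15, either way. A call with a gripper value outside its range is refused whole. "gripper" is the opening, from 0 (shut) to 1 (fully open), set as the call begins (left out, the last holds). The fingers move at their own pace and stop on an object; the grip force is fixed at half the most. Time passes only in rows, so rows that do not move let the fingers close. It gives the time, the measured TCP pose, the force, the opening and the grip force at its end, in the units of the state.
- read_state(): the state, without advancing time (a new reading comes with each control period).
- capture(name): name is "scene" or "side" or "wrist"; returns the picture (400x640x3 uint8, red, green, blue); there is no depth.
- camera_info(name): a dict with "fovy" (degrees; the focal length in pixels is half the picture's height over the tangent of half this angle, whatever the lens; pixels are square), "cx", "cy" (the principal point, pixels), "k1" (the pictures are not rectified: a ray, as slopes to the right and down, at radius r is drawn at 1 + k1 r^2 times it, then the intrinsics apply), "xyz" and "orientation" of the camera in the world; the wrist camera has in their place "T_tool_cam" (4x4, takes a point from camera to tool coordinates, whose origin is the TCP and whose axes are the flange's). Camera axes: x right, y down, z forward; pixel columns grow to the right and rows downward; lengths in m; the calibration is good to about 2 mm. A picture is of the moment at which its call begins: read the wrist's pose just before it. camera_info takes no time and is no camera call.
- hand_in(): hands the job in; it is judged then, once.
The state is a dict: "time_s": time; "joint_positions": joint angles; "qvel": joint speeds; "tau": joint torques, N m; "position": TCP position; "tcp_rot": TCP orientation; "force": force on the tool from outside, world axes, zero at the start; "moment": the same for the moment, N m; "opening": opening from 0.0 (shut) to 1.0 (fully open); "grasp_force": force on a finger pad.
Only numpy, scipy, OpenCV 4.12 (cv2) and the standard library are available. Lean on these libraries where they do the work, as an engineer would, in place of code of your own. Each camera call takes 0.05 s, during which the arm holds its last target. There are 200 camera calls.

TASK

Unscrew the cap of the jar on the tilting stand as far as it goes, tip the jar forward so that both steel grinding balls roll out into the mortar in front of it, then bring the jar back upright and screw the cap fully shut. Leave the mortar where it stands.

Things in the scene. Friction and masses are not known exactly. Their poses are not given: they have to be found in the camera images.
- knob (a point): Middle of the upright black ribbed knob on the cap of the low, wide jar: a cylinder 34 mm across and 40 mm tall, on the jar's axis. This point is 18 mm below the knob's top and 22 mm above the flat aluminium cap, which is 66 mm wide and turns with the knob; pinch the knob from above, keeping the fingertips above the cap. It lies 56 mm above the pivot, along the jar's axis.
- pivot (a point): Point on the stand's horizontal tilting axis, below the knob, 80 mm above the desk. Fixed to the stand. Its y axis is the tilting axis; its -x axis points from the jar over the pouring lip to the mortar; z is up. The stand is fixed to the desk; its two dark steel cheeks, 99 mm over all along y, end 17 mm above this point.
- cap (a joint): Turn of the cap on the jar, rad: 0 = screwed shut (stop), 1.3 = fully open (stop). It grows as the knob is turned anticlockwise seen from above. The cap does not come off or rise: its skirt has a gap which at 1.3 lies over the pouring lip and lets the balls out (freely from about 1.25 on). Light friction, 0.05 N m; it stays where it is left.
- jar (a joint): Tilt of the jar with its cap about the pivot's y axis, rad: 0 = upright (stop), 0.75 = stop. It grows as the knob leans toward the pivot's -x side, over the mortar. Friction 0.12 N m holds it at any angle. The balls roll out by themselves at a tilt of 0.3 to 0.5 held for a second with the cap open, so the stop at 0.75 need not be reached; the end of the lip then clears the mortar's rim by 10 mm or more.
- mortar: White porcelain mortar, a loose flared cup 70 mm wide at the rim, 44 mm tall, open on top; origin at the centre of its underside. It stands just under the jar's pouring lip, about 72 mm from the pivot.
- ball0_center (a point): Centre of a steel ball, 12 mm in diameter, inside the jar at the start.
- ball1_center (a point): Centre of the other steel ball, the same size.
Things that resemble listed ones, but are neither listed nor needed, are in the scene too. Of the things that look like the part that bears knob, the larger one is meant. What is shaped like the mortar but green is not meant.

How it is judged:
By the outcome, as a careful person would: the job done as asked, in the order asked, and still so for the second after the job is handed in, with the robot touching nothing.
It also fails if it takes over 40 s, if anything falls off the work surface, if the arm or the gripper's body presses on something with over 40 N, if the wrist force passes 120 N, or if a joint passes its speed limit or range.

## Working session

There is one attempt and no reset: what is moved stays moved. The work goes in short steps, Python scripts to look and compute and a tool call to move; the robot and the scene stay as the last step left them, time stands still between calls to the robot, and variables do not carry over. Pictures are saved under pics/ and viewed, at most 10 in all, crops included, and the job is handed in when it is done.

Besides the shell and the picture viewer there is one more tool, called after "Call:" by a JSON object that holds its "fn" and its "kwargs", one argument or row to a line. drive_tool: Moves the arm, as the interface text tells. Its arguments: {"type":"object","properties":{"motion":{"type":"array","items":{"type":"array"}},"gripper":{"type":"number"}},"required":["motion"]}

```bash
mkdir -p pics
cat > h.py <<'E'
import numpy as np, cv2
from rig import *
def cam(n,st=None):
    c=camera_info(n); f=200/np.tan(np.radians(c['fovy'])/2)
    if n=='wrist':
        st=st or read_state(); T=np.eye(4); T[:3,:3]=st['tcp_rot']; T[:3,3]=st['position']; T=T@np.array(c['T_tool_cam'])
        return f,c,T[:3,:3],T[:3,3]
    return f,c,np.array(c['orientation']).reshape(3,3),np.array(c['xyz'])
def ray(C,u,v):
    f,c,R,p=C; d=np.array([(u-c['cx'])/f,(v-c['cy'])/f]); s=d.copy()
    for _ in range(20): s=d/(1+c['k1']*(s@s))
    r=R@np.array([*s,1]); return p,r/np.linalg.norm(r)
def proj(C,X):
    f,c,R,p=C; q=R.T@(np.array(X)-p); s=q[:2]/q[2]; s=s*(1+c['k1']*(s@s)); return s*f+[c['cx'],c['cy']]
def tri(*rs):
    A=sum(np.eye(3)-np.outer(d,d) for p,d in rs); b=sum((np.eye(3)-np.outer(d,d))@p for p,d in rs); X=np.linalg.solve(A,b)
    return X,[np.linalg.norm(np.cross(X-p,d)) for p,d in rs]
def atz(r,z): p,d=r; return p+d*(z-p[2])/d[2]
def snap(n,name):
    im=capture(n); cv2.imwrite(f'pics/{name}.png',im[...,::-1]); return im
E
python3 - <<'E'
from h import *
for n in('scene','side','wrist'): snap(n,n+'0'); C=cam(n); print(n,C[0],C[1]['k1'],C[2].round(3).tolist(),C[3].round(3))
print(read_state())
E
```

```text
scene 373.30926492805855 -0.023740663200315943 [[-0.87, -0.268, 0.415], [-0.494, 0.477, -0.727], [-0.003, -0.837, -0.547]] [0.225 0.571 0.56 ]
side 473.5545226077794 -0.016381641200946647 [[-0.94, -0.125, 0.316], [-0.34, 0.339, -0.877], [0.002, -0.933, -0.361]] [0.308 0.69  0.419]
wrist 298.81245440043483 -0.0054344029439694855 [[0.266, -0.929, -0.259], [-0.964, -0.256, -0.07], [-0.001, 0.268, -0.963]] [ 0.237 -0.582  0.385]
{'time_s': 0.15, 'joint_positions': array([-8.48254354e+01,  3.02670688e+01,  8.21380810e+01, -2.28181595e-04,
        6.76883198e+01, -1.02246039e+01]), 'qvel': array([-0.06394659, -0.16905546, -0.22383167,  0.05855852,  0.08670418,
        0.00349711]), 'tau': array([ 6.61487411e-04, -4.40432096e+01, -1.76842099e+01,  6.33360073e-02,
        5.52817318e-02, -9.30417445e-05]), 'position': array([ 0.16596978, -0.60199827,  0.22180081]), 'tcp_rot': array([[ 9.64098877e-01,  2.65543466e-01, -1.50801735e-04],
       [ 2.65543355e-01, -9.64097551e-01,  1.62437110e-03],
       [ 2.85953549e-04, -1.60609875e-03, -9.99998669e-01]]), 'force': array([ 0.23986439, -0.21097638,  0.28548151]), 'moment': array([0.04112941, 0.04038723, 0.01595615]), 'grasp_force': 0.0, 'opening': 1.0029042450619485}
```

View pics/scene0.png

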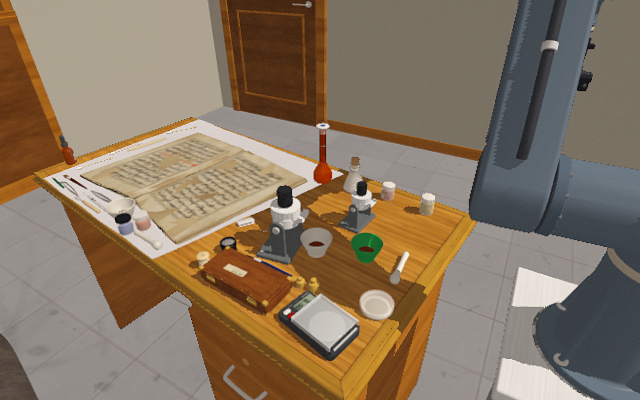

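View pics/side0.png

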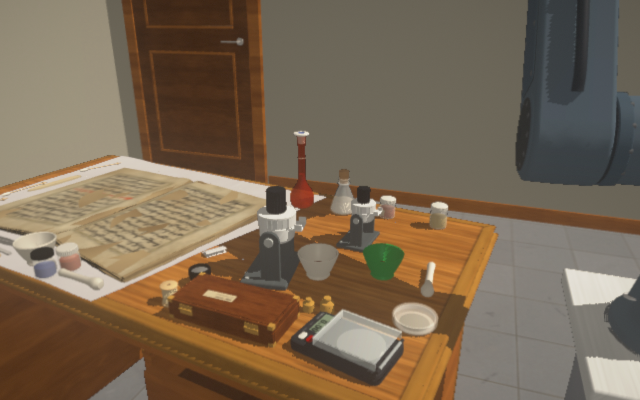

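The larger jar's knob is at about (285,197) in scene and (276,200) in side. The white mortar is at about (316,243) and (318,262). I'll enlarge both.

Run:
```python
from h import *
a=cv2.imread('pics/scene0.png')[175:275,250:350]; b=cv2.imread('pics/side0.png')[180:295,235:345]
cv2.imwrite('pics/c0.png',np.hstack([cv2.resize(a,(400,400),interpolation=cv2.INTER_CUBIC),cv2.resize(b,(400,418),interpolation=cv2.INTER_CUBIC)[:400]]))
S,D=cam('scene'),cam('side')
for n,a,b in[('knobtopC',(285,189),(276,192)),('knob mid',(285,198),(276,202)),('mortar rim',(316,238),(318,255))]:
    X,e=tri(ray(S,*a),ray(D,*b)); print(n,X.round(4),np.round(e,4),np.hypot(*X[:2]))
```

```text
knobtopC [0.6311 0.0151 0.1425] [0. 0.] 0.6312965339924592
knob mid [0.6251 0.0269 0.129 ] [0.0011 0.0011] 0.6256576483927169
mortar rim [0.5567 0.0131 0.0362] [0.0001 0.0001] 0.556820431000247
```

View pics/c0.png

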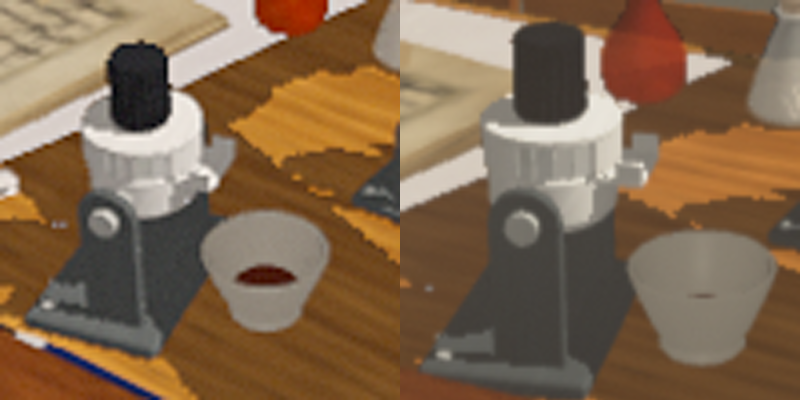

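Run:
```python
from h import *
S,D=cam('scene'),cam('side')
s=lambda u,v:ray(S,250+u/4-.4,175+v/4-.4)
d=lambda u,v:ray(D,235+(u-400)/3.636-.4,180+v/3.636-.4)
for n,a,b,z in[('knobtop',(138,51),(549,32),.154),('bolt',(102,222),(521,228),.08),('rim',(265,243),(702,257),.044),('mortar base',(264,314),(702,346),0.0)]:
    X,e=tri(s(*a),d(*b)); print(n,X.round(4),np.round(e,4),'atz',atz(s(*a),z)[:2].round(4),atz(d(*b),z)[:2].round(4))
```

```text
knobtop [0.6278 0.0227 0.1518] [0.0002 0.0002] atz [0.6254 0.0258] [0.6255 0.0279]
bolt [0.6169 0.0798 0.0808] [0.0006 0.0006] atz [0.6168 0.0792] [0.6185 0.0777]
rim [0.5558 0.0158 0.0464] [0.0006 0.0006] atz [0.5566 0.0136] [0.5581 0.011 ]
mortar base [0.5517 0.0256 0.0046] [0.0012 0.0012] atz [0.5531 0.0217] [0.5558 0.0173]
```

```bash
cat > plan.py <<'E'
from h import *
from scipy.spatial.transform import Rotation as R
def rows(p,Rm,target,turnz,n):
    out=[]; 
    for i in range(n):
        s=Rm.T@((np.array(target)-p)/(n-i)); out.append(s.round(1).tolist() if 0 else (s*1000).round(1).tolist()); p=p+(np.array(target)-p)/(n-i); Rm=Rm@R.from_rotvec([0,0,turnz]).as_matrix()
    return out
E
python3 - <<'E'
from plan import *
S,D=cam('scene'),cam('side')
for n,a,b in[('flask top',(323,125),(301,133)),('flask base',(323,178),(302,203)),('small knob top',(361,184),(363,190)),('erlen top',(355,158),(344,172))]:
    X,e=tri(ray(S,*a),ray(D,*b)); print(n,X.round(3),np.round(e,4))
st=read_state(); 
for r in rows(st['position'],st['tcp_rot'],[.6255,.026,.24],-.0865,20): print(r)
E
```

```text
flask top [ 0.704 -0.28   0.171] [0.0011 0.0011]
flask base [ 0.706 -0.284  0.   ] [0.0006 0.0006]
small knob top [ 0.521 -0.14   0.107] [0. 0.]
erlen top [ 0.606 -0.291  0.088] [0.0007 0.0007]
[30.5, -24.2, -0.9]
[32.5, -21.4, -0.9]
[34.2, -18.6, -0.9]
[35.7, -15.5, -0.9]
[36.9, -12.4, -0.9]
[37.8, -9.2, -0.9]
[38.5, -5.9, -0.9]
[38.8, -2.5, -0.9]
[38.9, 0.8, -0.9]
[38.7, 4.2, -0.9]
[38.2, 7.5, -0.9]
[37.4, 10.8, -0.9]
[36.3, 14.0, -0.9]
[35.0, 17.1, -0.9]
[33.4, 20.0, -0.9]
[31.5, 22.8, -0.9]
[29.4, 25.5, -0.9]
[27.1, 27.9, -0.9]
[24.6, 30.2, -0.9]
[21.9, 32.2, -0.9]
```

Call:
{"fn": "drive_tool", "kwargs": {
  "motion": [
    [[30.5, -24, -1], [0, 0, -0.0865]],
    [[32.5, -21.5, -1], [0, 0, -0.0865]],
    [[34, -18.5, -1], [0, 0, -0.0865]],
    [[35.5, -15.5, -1], [0, 0, -0.0865]],
    [[37, -12.5, -1], [0, 0, -0.0865]]
  ],
  "gripper": 1
}}

```text
time_s: 0.65
position: [0.2813, -0.4442, 0.2273]
tcp_rot: [[0.762, 0.648, -0.0], [0.648, -0.762, 0.001], [0.0, -0.0, -1.0]]
force: [0.8, -0.2, -0.0]
opening: 1.001
grasp_force: 0.0
```

Call:
{"fn": "drive_tool", "kwargs": {
  "motion": [
    [[38, -9, -1], [0, 0, -0.0865]],
    [[38.5, -6, -1], [0, 0, -0.0865]],
    [[39, -2.5, -1], [0, 0, -0.0865]],
    [[39, 1, -1], [0, 0, -0.0865]],
    [[38.5, 4, -1], [0, 0, -0.0865]]
  ]
}}

```text
time_s: 1.15
position: [0.3965, -0.2871, 0.2325]
tcp_rot: [[0.42, 0.907, -0.0], [0.907, -0.42, 0.0], [0.0, -0.0, -1.0]]
force: [0.1, 0.5, 0.0]
opening: 1.0
grasp_force: 0.0
```

Call:
{"fn": "drive_tool", "kwargs": {
  "motion": [
    [[38, 7.5, -1], [0, 0, -0.0865]],
    [[37.5, 11, -1], [0, 0, -0.0865]],
    [[36.5, 14, -1], [0, 0, -0.0865]],
    [[35, 17, -1], [0, 0, -0.0865]],
    [[33.5, 20, -1], [0, 0, -0.0865]]
  ]
}}

```text
time_s: 1.65
position: [0.5114, -0.1298, 0.2375]
tcp_rot: [[0.001, 1.0, -0.0], [1.0, -0.001, 0.0], [0.0, -0.0, -1.0]]
force: [-0.1, -0.2, 0.3]
opening: 0.998
grasp_force: 0.0
```

Run:
```python
from h import *
import pickle
C=cam('wrist'); snap('wrist','w1'); pickle.dump(C,open('w1.pkl','wb')); print(proj(C,[.6255,.026,.154]),proj(C,[.5566,.0136,.044]),read_state()['position'])
```

```text
[ 4.74585004e+02 -3.10287613e-01] [358.77520396  50.18599269] [ 0.51456031 -0.12533069  0.2377961 ]
```

Call:
{"fn": "drive_tool", "kwargs": {
  "motion": [
    [[31.5, 23, -1], [0, 0, -0.0865]],
    [[29.5, 25.5, -1], [0, 0, -0.0865]],
    [[27, 28, -1], [0, 0, -0.0865]],
    [[24.5, 30, -1], [0, 0, -0.0865]],
    [[22, 32, -1], [0, 0, -0.0865]]
  ]
}}

```text
time_s: 2.2
position: [0.6261, 0.0268, 0.2422]
tcp_rot: [[-0.418, 0.908, -0.001], [0.908, 0.418, -0.0], [0.0, -0.001, -1.0]]
force: [0.5, -0.8, -0.1]
opening: 1.0
grasp_force: 0.0
```

Call:
{"fn": "drive_tool", "kwargs": {
  "motion": [
    [[0, 0, 0], [0, 0, 0]]
  ]
}}

```text
time_s: 2.3
position: [0.628, 0.0293, 0.2423]
tcp_rot: [[-0.42, 0.908, 0.002], [0.908, 0.42, 0.001], [0.0, 0.003, -1.0]]
force: [0.1, 0.4, -0.4]
opening: 0.999
grasp_force: 0.0
```

Run:
```python
from h import *
import pickle
C=cam('wrist'); snap('wrist','w2'); pickle.dump(C,open('w2.pkl','wb')); print(proj(C,[.6255,.026,.154]),proj(C,[.5566,.0136,.044]),read_state()['position'])
C1=pickle.load(open('w1.pkl','rb'))
a=cv2.imread('pics/w1.png');b=cv2.imread('pics/w2.png')
cv2.imwrite('pics/ww.png',cv2.resize(np.vstack([a,b])[:, :],(640,800))[:, :] if 0 else np.hstack([cv2.resize(a,(400,250)),cv2.resize(b,(400,250))]))
```

```text
[312.65455182 205.86733175] [258.03041301 165.69701809] [0.62627588 0.02736749 0.24199218]
```

View pics/ww.png

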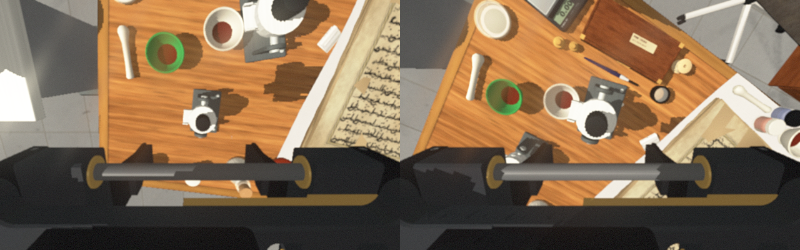

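Right half (w2): knob at about (320,197) full-resolution, mortar at about (259,163), tilting stand under the jar. I'll zoom in on this to refine.

Run:
```python
from h import *
b=cv2.imread('pics/w2.png')[110:240,220:380]; cv2.imwrite('pics/w2c.png',cv2.resize(b,(640,520),interpolation=cv2.INTER_CUBIC))
```

```text
(no output)
```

View pics/w2c.png

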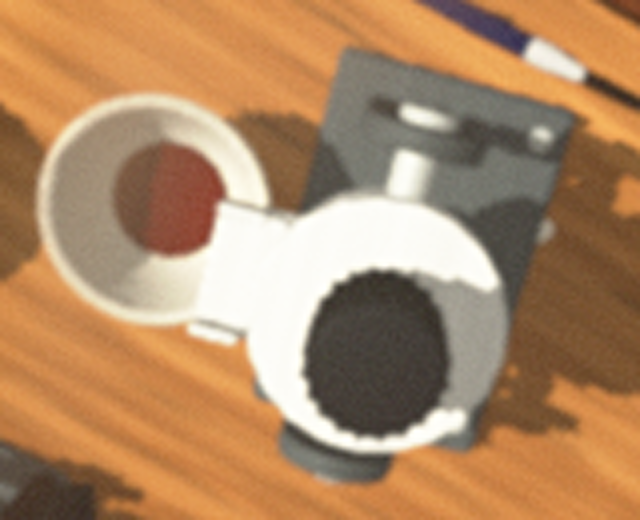

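```bash
cat > fit.py <<'E'
from h import *
from scipy.optimize import minimize
def knobfit(im,C,x0,box):
    u0,v0,u1,v1=box; g=im[v0:v1,u0:u1].max(2).astype(np.uint8); m=((g<95)).astype(np.uint8)
    n,l,s,c=cv2.connectedComponentsWithStats(m); k=1+np.argmax(s[1:,4]); m=(l==k).astype(np.uint8)
    t=np.linspace(0,6.283,40)
    def mask(x):
        P=np.array([proj(C,[x[0]+.017*np.cos(a),x[1]+.017*np.sin(a),z]) for z in(.114,.154) for a in t])-[u0,v0]
        h=cv2.convexHull((P*16).round().astype(np.int32)); o=np.zeros(m.shape,np.uint8); cv2.fillConvexPoly(o,h,1,shift=4); return o
    r=minimize(lambda x:(mask(x)!=m).sum(),x0,method='Nelder-Mead',options=dict(initial_simplex=[[x0[0],x0[1]],[x0[0]+.006,x0[1]],[x0[0],x0[1]+.006]]))
    return r.x,r.fun,m.sum(),s[k]
E
python3 - <<'E'
from fit import *
import pickle
C=pickle.load(open('w2.pkl','rb')); im=cv2.imread('pics/w2.png')
print(knobfit(im,C,[.6255,.026],(285,165,345,230)))
r=lambda u,v,z:atz(ray(C,220+u/4-.4,110+v/4-.4),z)[:2].round(4)
print('cap',r(377,324,.114),'mortar',r(153,209,.044),'bottom',r(170,198,.008))
a,b=r(425,130,.09),r(335,457,.09); print('cheeks',a,b,(a+b)/2,np.hypot(*(a-b)),np.degrees(np.arctan2(*(b-a))))
a,b=r(345,55,.008),r(578,122,.008); print('base edge',a,b,b-a,np.degrees(np.arctan2((b-a)[1],(b-a)[0])))
a,b=r(283,205,.1),r(222,203,.1); print(a,b)
for nm,box in(('scene',(265,180,305,215)),('side',(255,180,300,220))):
    print(nm,knobfit(cv2.imread(f'pics/{nm}0.png'),cam(nm),[.6255,.026],box))
E
```

```text
(array([0.62427026, 0.03132947]), np.float64(329.0), np.uint64(1135), array([  12,   13,   35,   41, 1135], dtype=int32))
cap [0.6246 0.0298] mortar [0.5547 0.0179] bottom [0.5543 0.0158]
cheeks [0.6165 0.0768] [ 0.6322 -0.0156] [0.62435 0.0306 ] 0.09372432981888959 170.35677608977574
base edge [0.5882 0.0823] [0.6662 0.0949] [0.078  0.0126] 9.176203340376137
[0.591 0.045] [0.5766 0.039 ]
scene (array([0.62617969, 0.02639844]), np.float64(89.0), np.uint64(306), array([ 12,   5,  16,  23, 306], dtype=int32))
side (array([0.628371  , 0.02146388]), np.float64(112.0), np.uint64(499), array([ 11,   6,  20,  28, 499], dtype=int32))
```

Call:
{"fn": "drive_tool", "kwargs": {
  "motion": [
    [[1, -0.5, 35], [0, 0, 0]],
    [[1, 0, 35], [0, 0, 0]],
    [[0, 0, 0], [0, 0, 0]],
    [[0, 0, 0], [0, 0, 0]]
  ]
}}

```text
time_s: 2.75
position: [0.6237, 0.0262, 0.1724]
tcp_rot: [[-0.414, 0.91, -0.002], [0.91, 0.414, -0.0], [0.001, -0.002, -1.0]]
force: [1.2, 0.6, 0.3]
opening: 0.999
grasp_force: 0.0
```

Run:
```python
from fit import *
st=read_state(); C=cam('wrist',st); im=snap('wrist','w3'); 
print(st['position'],st['tcp_rot'][:,0]); print(proj(C,[.625,.029,.154]),proj(C,[.625,.029,.114]))
cv2.imwrite('pics/w3c.png',cv2.resize(im[140:300,220:420,::-1],(800,640),interpolation=cv2.INTER_CUBIC)[:600])
```

```text
[0.62365812 0.02624469 0.17240993] [-4.13612131e-01  9.10452869e-01  7.60652050e-04]
[320.67748028 231.39776931] [320.206164   212.24174845]
```

View pics/w3c.png

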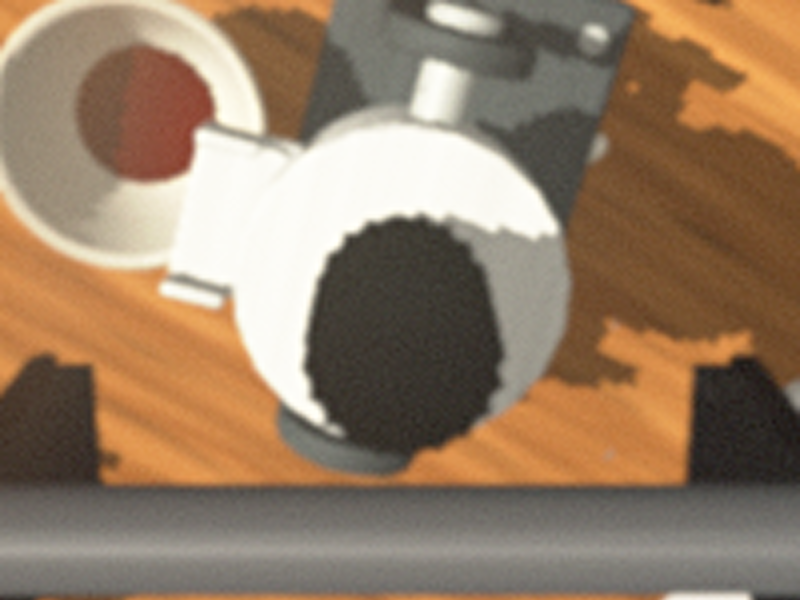

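Knob top is at about (321,229), within 2 px of the prediction, and the mortar is clear of the fingers. I'll correct by x +3 and y +2.3 mm, descend to TCP z ≈ 0.121, and close.

Call:
{"fn": "drive_tool", "kwargs": {
  "motion": [
    [[3, 2.3, 0], [0, 0, 0]],
    [[0, 0, 26], [0, 0, 0]],
    [[0, 0, 25], [0, 0, 0]],
    [[0, 0, 0], [0, 0, 0]]
  ]
}}

```text
time_s: 3.2
position: [0.6237, 0.0311, 0.1202]
tcp_rot: [[-0.415, 0.91, -0.004], [0.91, 0.415, 0.001], [0.002, -0.004, -1.0]]
force: [-0.4, 0.2, -0.2]
opening: 1.0
grasp_force: 0.0
```

Call:
{"fn": "drive_tool", "kwargs": {
  "motion": [
    [[0, 0, 0], [0, 0, 0]],
    [[0, 0, 0], [0, 0, 0]],
    [[0, 0, 0], [0, 0, 0]],
    [[0, 0, 0], [0, 0, 0]],
    [[0, 0, 0], [0, 0, 0]]
  ],
  "gripper": 0
}}

```text
time_s: 3.7
position: [0.6256, 0.0309, 0.1223]
tcp_rot: [[-0.415, 0.91, 0.001], [0.91, 0.415, -0.0], [-0.001, 0.001, -1.0]]
force: [0.0, 0.1, 0.4]
opening: 0.626
grasp_force: 0.0
```

Call:
{"fn": "drive_tool", "kwargs": {
  "motion": [
    [[0, 0, 0], [0, 0, 0]],
    [[0, 0, 0], [0, 0, 0]],
    [[0, 0, 0], [0, 0, 0]],
    [[0, 0, 0], [0, 0, 0]],
    [[0, 0, 0], [0, 0, 0]]
  ]
}}

```text
time_s: 4.2
position: [0.6236, 0.0303, 0.1214]
tcp_rot: [[-0.415, 0.91, -0.004], [0.91, 0.415, -0.001], [0.001, -0.004, -1.0]]
force: [-4.1, -3.5, 4.2]
opening: 0.359
grasp_force: 30.0
```

Call:
{"fn": "drive_tool", "kwargs": {
  "motion": [
    [[0, -0.5, 0], [0, 0, -0.13]],
    [[0, 0, 0], [0, 0, -0.13]],
    [[0, 0, 0], [0, 0, -0.13]],
    [[0, 0, 0], [0, 0, -0.13]],
    [[0, 0, 0], [0, 0, -0.13]]
  ]
}}

```text
time_s: 4.7
position: [0.6226, 0.0293, 0.1214]
tcp_rot: [[-0.884, 0.468, -0.005], [0.468, 0.884, -0.002], [0.003, -0.005, -1.0]]
force: [-6.1, -5.2, 4.8]
opening: 0.359
grasp_force: 30.0
```

Call:
{"fn": "drive_tool", "kwargs": {
  "motion": [
    [[0, 0, 0], [0, 0, -0.13]],
    [[0, 0, 0], [0, 0, -0.13]],
    [[0, 0, 0], [0, 0, -0.13]],
    [[0, 0, 0], [0, 0, -0.13]],
    [[0, 0, 0], [0, 0, -0.1]]
  ]
}}

```text
time_s: 5.2
position: [0.6223, 0.0279, 0.1214]
tcp_rot: [[-0.991, -0.133, -0.006], [-0.133, 0.991, -0.005], [0.006, -0.004, -1.0]]
force: [-7.0, -8.8, 4.6]
opening: 0.359
grasp_force: 30.0
```

Run:
```python
from h import *
s=read_state(); print(s['position'],s['force'],s['moment'],np.degrees(np.arctan2(s['tcp_rot'][1,0],s['tcp_rot'][0,0])),s['joint_positions'][5])
```

```text
[0.62233958 0.02792054 0.12144471] [-7.02118612 -8.83145661  4.55541477] [-1.53342673  0.99539651 -0.01439172] -172.3825538315084 -104.94641334702054
```

Call:
{"fn": "drive_tool", "kwargs": {
  "motion": [
    [[1, -1, 0], [0, 0, -0.03]],
    [[0, 0, 0], [0, 0, -0.03]],
    [[0, 0, 0], [0, 0, 0]]
  ]
}}

```text
time_s: 5.5
position: [0.6228, 0.0278, 0.1214]
tcp_rot: [[-0.983, -0.184, -0.003], [-0.184, 0.983, -0.002], [0.003, -0.001, -1.0]]
force: [-4.0, -5.9, 1.8]
opening: 0.354
grasp_force: 30.0
```

Run:
```python
from h import *
s=read_state(); print(s['position'],s['force'],s['moment'],np.degrees(np.arctan2(s['tcp_rot'][1,0],s['tcp_rot'][0,0])),s['joint_positions'][5])
```

```text
[0.62280631 0.02784012 0.12143049] [-3.95317579 -5.87921208  1.83031763] [-0.95076909  0.54896431 -0.64075244] -169.3909752059537 -108.15257023284282
```

Call:
{"fn": "drive_tool", "kwargs": {
  "motion": [
    [[2, 0, 0], [0, -0.05, 0]],
    [[2, 0, 0], [0, -0.05, 0]],
    [[2, 0, 0.1], [0, -0.05, 0]],
    [[2.1, 0, 0.1], [0, -0.05, 0]],
    [[2.1, 0, 0.1], [0, -0.05, 0]]
  ]
}}

```text
time_s: 6.0
position: [0.6142, 0.0264, 0.12]
tcp_rot: [[-0.952, -0.185, 0.246], [-0.18, 0.983, 0.045], [-0.25, -0.002, -0.968]]
force: [-0.9, -3.7, -4.9]
opening: 0.362
grasp_force: 30.0
```

Call:
{"fn": "drive_tool", "kwargs": {
  "motion": [
    [[2.1, 0, 0.05], [0, -0.05, 0]],
    [[2.1, 0, 0.05], [0, -0.05, 0]],
    [[2.1, 0, 0.05], [0, -0.05, 0]],
    [[2.1, 0, 0.05], [0, -0.05, 0]],
    [[2.1, 0, 0.05], [0, -0.05, 0]]
  ]
}}

```text
time_s: 6.5
position: [0.6057, 0.025, 0.1168]
tcp_rot: [[-0.867, -0.184, 0.463], [-0.163, 0.983, 0.085], [-0.471, -0.002, -0.882]]
force: [2.6, -1.0, -6.4]
opening: 0.358
grasp_force: 30.0
```

Call:
{"fn": "drive_tool", "kwargs": {
  "motion": [
    [[0, 0, 0], [0, 0, 0]],
    [[0, 0, 0], [0, 0, 0]],
    [[0, 0, 0], [0, 0, 0]],
    [[0, 0, 0], [0, 0, 0]],
    [[0, 0, 0], [0, 0, 0]]
  ]
}}

```text
time_s: 7.0
position: [0.6056, 0.0252, 0.1166]
tcp_rot: [[-0.868, -0.185, 0.461], [-0.164, 0.983, 0.085], [-0.469, -0.001, -0.883]]
force: [-2.1, -6.1, -4.6]
opening: 0.353
grasp_force: 30.0
```

Call:
{"fn": "drive_tool", "kwargs": {
  "motion": [
    [[0, 0, 0], [0, 0, 0]],
    [[0, 0, 0], [0, 0, 0]],
    [[0, 0, 0], [0, 0, 0]],
    [[0, 0, 0], [0, 0, 0]],
    [[0, 0, 0], [0, 0, 0]]
  ]
}}

```text
time_s: 7.5
position: [0.6056, 0.0251, 0.1166]
tcp_rot: [[-0.868, -0.185, 0.461], [-0.164, 0.983, 0.085], [-0.469, -0.001, -0.883]]
force: [-2.5, -7.0, -4.4]
opening: 0.357
grasp_force: 30.0
```

Run:
```python
from h import *
im=[snap(n,n+'4')[...,::-1] for n in('scene','side','wrist')]
a=cv2.resize(im[0][175:275,250:350],(400,400),interpolation=2); b=cv2.resize(im[1][180:290,235:345],(400,400),interpolation=2)
cv2.imwrite('pics/c4.png',np.vstack([np.hstack([a,b])[:350], np.hstack([cv2.resize(im[2],(400,250))]*2)]))
s=read_state(); print(s['force'],s['moment'],s['position'])
```

```text
[-1.94420952 -6.97251418 -5.12537991] [-1.38433803  0.98937935 -0.76997634] [0.60556053 0.02512507 0.11662891]
```

View pics/c4.png

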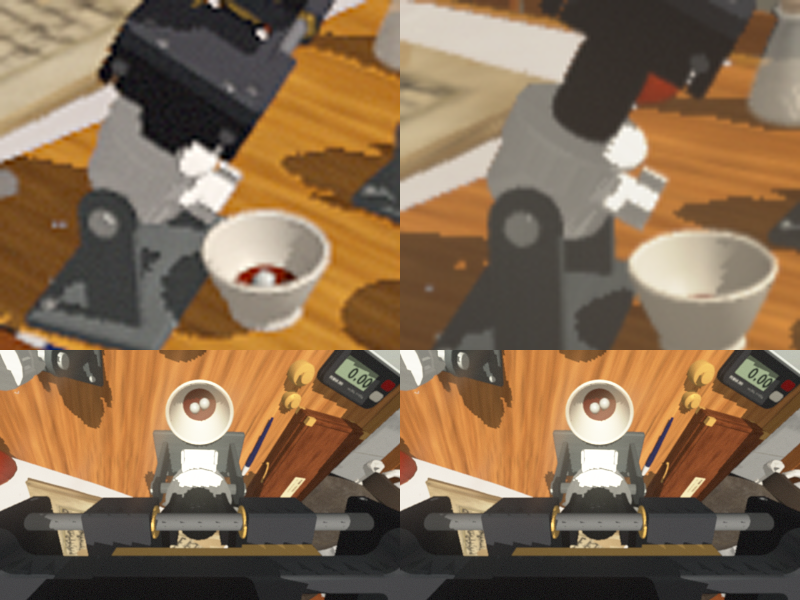

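The jar is tilted about 0.48 rad, and the wrist view shows both steel balls lying in the mortar, at about (200,403) in the composite. Next I bring the jar back upright.

Call:
{"fn": "drive_tool", "kwargs": {
  "motion": [
    [[-2.1, 0, 0.05], [0, 0.05, 0]],
    [[-2.1, 0, 0.05], [0, 0.05, 0]],
    [[-2.1, 0, 0.05], [0, 0.05, 0]],
    [[-2.1, 0, 0.05], [0, 0.05, 0]],
    [[-2.1, 0, 0.05], [0, 0.05, 0]]
  ]
}}

```text
time_s: 8.15
position: [0.6144, 0.0266, 0.1202]
tcp_rot: [[-0.953, -0.187, 0.237], [-0.182, 0.982, 0.044], [-0.241, -0.001, -0.97]]
force: [-0.5, -7.1, -8.5]
opening: 0.358
grasp_force: 30.0
```

Call:
{"fn": "drive_tool", "kwargs": {
  "motion": [
    [[-2.1, 0, 0.05], [0, 0.05, 0]],
    [[-2.1, 0, 0.05], [0, 0.05, 0]],
    [[-2.1, 0, 0.05], [0, 0.05, 0]],
    [[-2.1, 0, 0.05], [0, 0.05, 0]],
    [[-2.1, 0, 0.05], [0, 0.05, 0]]
  ]
}}

```text
time_s: 8.65
position: [0.623, 0.028, 0.1215]
tcp_rot: [[-0.982, -0.187, -0.01], [-0.187, 0.982, -0.005], [0.01, -0.003, -1.0]]
force: [-5.0, -9.8, -3.5]
opening: 0.358
grasp_force: 30.0
```

Call:
{"fn": "drive_tool", "kwargs": {
  "motion": [
    [[-1, 0, 0], [0, 0, 0]],
    [[0, 0, 0], [0, 0, 0]],
    [[0, 0, 0], [0, 0, 0]]
  ]
}}

```text
time_s: 8.95
position: [0.623, 0.028, 0.1214]
tcp_rot: [[-0.982, -0.187, -0.009], [-0.187, 0.982, -0.005], [0.01, -0.003, -1.0]]
force: [-5.1, -9.1, -2.6]
opening: 0.359
grasp_force: 30.0
```

Run:
```python
from h import *
s=read_state(); print(s['position'],s['force'],s['moment'],s['tcp_rot'].round(3).tolist(),s['joint_positions'][5])
```

```text
[0.62303459 0.02803688 0.12144504] [-5.06052853 -9.14769353 -2.57163659] [-1.26084396  0.66275043 -0.06076083] [[-0.982, -0.187, -0.009], [-0.187, 0.982, -0.005], [0.01, -0.003, -1.0]] -108.07533663050393
```

Call:
{"fn": "drive_tool", "kwargs": {
  "motion": [
    [[0, -1, 0], [0, 0, 0.13]],
    [[0, 0, 0], [0, 0, 0.13]],
    [[0, 0, 0], [0, 0, 0.13]],
    [[0, 0, 0], [0, 0, 0.13]],
    [[0, 0, 0], [0, 0, 0.13]]
  ]
}}

```text
time_s: 9.45
position: [0.6232, 0.029, 0.1215]
tcp_rot: [[-0.893, 0.45, -0.009], [0.45, 0.893, -0.002], [0.007, -0.005, -1.0]]
force: [-4.9, -3.8, -2.3]
opening: 0.362
grasp_force: 30.0
```

Call:
{"fn": "drive_tool", "kwargs": {
  "motion": [
    [[0, 0, 0], [0, 0, 0.13]],
    [[0, 0, 0], [0, 0, 0.13]],
    [[0, 0, 0], [0, 0, 0.13]],
    [[0, 0, 0], [0, 0, 0.13]],
    [[0, 0, 0], [0, 0, 0.1]]
  ]
}}

```text
time_s: 9.95
position: [0.624, 0.0297, 0.1214]
tcp_rot: [[-0.466, 0.885, -0.007], [0.885, 0.466, -0.001], [0.003, -0.007, -1.0]]
force: [-3.5, -1.8, -3.0]
opening: 0.354
grasp_force: 30.0
```

Call:
{"fn": "drive_tool", "kwargs": {
  "motion": [
    [[0, 0, 0], [0, 0, 0.06]],
    [[0, 0, 0], [0, 0, 0.05]],
    [[0, 0, 0], [0, 0, 0]]
  ]
}}

```text
time_s: 10.25
position: [0.6243, 0.0292, 0.1214]
tcp_rot: [[-0.373, 0.928, -0.006], [0.928, 0.373, -0.002], [0.001, -0.007, -1.0]]
force: [-3.7, -4.3, -3.2]
opening: 0.362
grasp_force: 30.0
```

Run:
```python
from h import *
s=read_state(); print(s['position'],s['force'],s['moment'],s['tcp_rot'].round(3).tolist(),np.degrees(np.arctan2(s['tcp_rot'][1,0],s['tcp_rot'][0,0])),s['joint_positions'])
```

```text
[0.62430517 0.02923851 0.12144208] [-3.69463714 -4.29826309 -3.23233522] [-0.72005487  0.37025559  0.42498119] [[-0.373, 0.928, -0.006], [0.928, 0.373, -0.002], [0.001, -0.007, -1.0]] 111.88354474177319 [ -7.47945066  37.39619251  86.78266961  -0.16801244  56.17170846
 -29.26919865]
```

Call:
{"fn": "drive_tool", "kwargs": {
  "motion": [
    [[0, 0, 0], [0, 0, 0.05]],
    [[0, 0, 0], [0, 0, 0]],
    [[0, 0, 0], [0, 0, 0]]
  ]
}}

```text
time_s: 10.55
position: [0.6246, 0.0288, 0.1215]
tcp_rot: [[-0.327, 0.945, -0.006], [0.945, 0.327, -0.002], [0.0, -0.006, -1.0]]
force: [-2.5, -5.1, -3.0]
opening: 0.363
grasp_force: 30.0
```

Run:
```python
from h import *
s=read_state(); print(s['force'],s['moment'],np.degrees(np.arctan2(s['tcp_rot'][1,0],s['tcp_rot'][0,0])))
```

```text
[-2.54772291 -5.11036577 -2.99589949] [-0.90093168  0.23525543  0.50963391] 109.05946859849338
```

Call:
{"fn": "drive_tool", "kwargs": {
  "motion": [
    [[0, 0, 0], [0, 0, 0]],
    [[0, 0, 0], [0, 0, 0]],
    [[0, 0, 0], [0, 0, 0]],
    [[0, 0, 0], [0, 0, 0]],
    [[0, 0, 0], [0, 0, 0]]
  ],
  "gripper": 1
}}

```text
time_s: 11.05
position: [0.6268, 0.0309, 0.1227]
tcp_rot: [[-0.325, 0.946, 0.001], [0.946, 0.325, 0.004], [0.003, 0.002, -1.0]]
force: [-1.3, 0.2, -0.0]
opening: 0.727
grasp_force: 0.0
```

Call:
{"fn": "drive_tool", "kwargs": {
  "motion": [
    [[0, 0, 0], [0, 0, 0]],
    [[0, 0, -10], [0, 0, 0]],
    [[0, 0, -30], [0, 0, 0]],
    [[0, 0, -40], [0, 0, 0]],
    [[0, 0, -40], [0, 0, 0]]
  ]
}}

```text
time_s: 11.55
position: [0.626, 0.0302, 0.2439]
tcp_rot: [[-0.324, 0.946, -0.001], [0.946, 0.324, 0.004], [0.004, 0.0, -1.0]]
force: [1.5, -0.6, -0.5]
opening: 0.994
grasp_force: 0.0
```

Call:
{"fn": "drive_tool", "kwargs": {
  "motion": [
    [[0, 0, 0], [0, 0, 0]],
    [[0, 0, 0], [0, 0, 0]]
  ]
}}

```text
time_s: 11.75
position: [0.6269, 0.0302, 0.2442]
tcp_rot: [[-0.325, 0.946, 0.003], [0.946, 0.325, 0.004], [0.002, 0.004, -1.0]]
force: [0.8, 1.0, -0.5]
opening: 1.001
grasp_force: 0.0
```

Run:
```python
from h import *
im=[snap(n,n+'5')[...,::-1] for n in('scene','side','wrist')]
a=cv2.resize(im[0][175:275,250:350],(400,400),interpolation=2); b=cv2.resize(im[1][180:290,235:345],(400,400),interpolation=2)
w=cv2.resize(im[2][90:240,200:440],(400,250),interpolation=2)
o=cv2.resize(cv2.imread('pics/w2.png')[90:240,200:440],(400,250),interpolation=2)
cv2.imwrite('pics/c5.png',np.vstack([np.hstack([a,b])[:350], np.hstack([w,o])]))
```

```text
(no output)
```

View pics/c5.png

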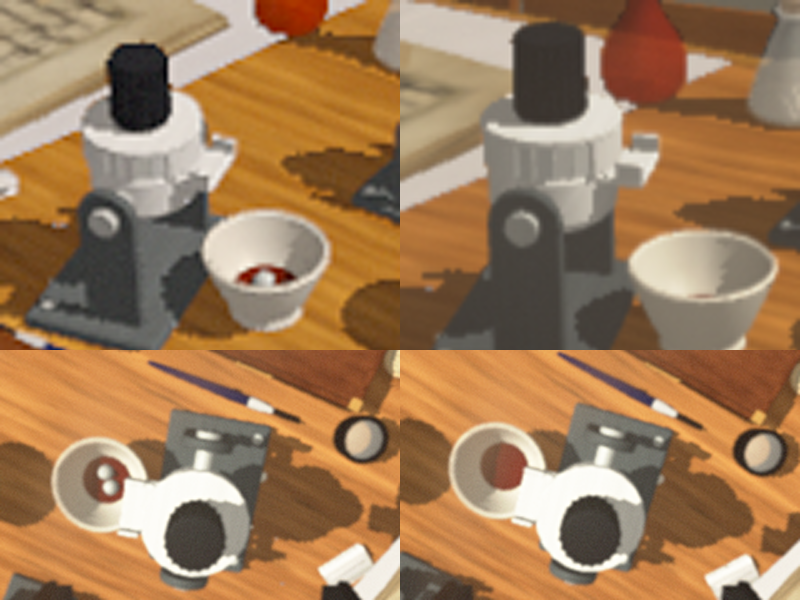

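The jar is upright with its silhouette unchanged from the start. Both balls are in the mortar, at about (107,478) in the composite, the mortar hasn't moved, and the cap was turned to its stop.

```bash
python3 -c "
from rig import *
print(hand_in())"
```

```text
the job is handed in; nothing more can be done
None
```

The cap was opened to its stop, both steel balls were poured into the mortar, and the jar is back upright with the cap turned to its shut stop; the mortar stayed in place, and I handed the job in at about 12 s (no verdict was returned).

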